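# Open a water filter whose cap may be left- or right-threaded

## Robot

A 7-joint arm with a two-finger parallel gripper is mounted at the origin on a cart in front of the work surface, level with it; the furniture and walls round the work are solid. World frame = base frame: x ahead of the robot, y to its left, z up, the work surface at z = 0. Lengths are in m, angles in rad, forces in N, time in s.
With the tool pointing down it reaches from about 0.35 to 0.9 m from the base axis. Payload 19.9 kg.
Tool frame: the origin (TCP) lies at the very end of the fingers, on their centre line; the grasp point (between the pads) lies 19 mm behind it (robot.grip_point_offset is the distance from the TCP to the grasp point, in m); z points along the fingers, y is the line along which they close (so a half turn about z gives the same grasp; the last joint's range is limited). The gripper opens to 94 mm and grips with 3 to 60 N. Pads are 16 mm wide; open, the fingers measure 119 mm over their backs; the gripper's body (75 mm by 177 mm) begins 78 mm behind the grasp point.
Start: joints at [-1.327, 0.417, -0.01, 1.614, 0.005, 1.111, -0.053], TCP at [0.176, 0.6, 0.205] pointing down, gripper open.
Joint ranges: [-2.81, 2.81], [-0.39, 2.02], [-1.27, 1.25], [0.06, 2.57], [-1.19, 4.33], [0.19, 2], [-2.82, 2.82]. Speed limits (rad/s): [1.89, 1.89, 2.39, 2.39, 3.01, 3.01, 3.01].

## Interface

Orientations are given as [roll, pitch, yaw] about the fixed x, y, z axes, in that order (R = Rz(yaw) Ry(pitch) Rx(roll)).
In Python, from cell import robot gives the robot as it stands. Calls block until the motion is done:
- robot.move_pose(position, orientation): joint-space move of the TCP to a pose.
- robot.movel(position, velocity=0.15, ori=None): straight line of the TCP; ori=None keeps the orientation; velocity is the mean speed in m/s.
- robot.set_joints(angles): joint-space move.
- robot.open_gripper() and robot.close_gripper(squeeze=None): open the fingers fully, or close them until they stop; squeeze is the grip in N (None keeps the last).
- robot.hold(seconds).
- robot.ik(position, orientation): joint angles nearest the present ones, or None.
- robot.read_state(): the state.
- robot.camera(name): name is "side" or "top"; returns (picture, depth): 400x640x3 uint8, red, green, blue; 400x640 float32, m along the optical axis (not along the pixel's ray), 0 where there is no reading.
- robot.camera_model(name): a dict with "vfov" (degrees; the focal length in pixels is half the picture's height over the tangent of half this angle, whatever the lens; pixels are square), "cx", "cy" (the principal point, pixels), "camera_from_world" (4x4, takes a point from world to camera coordinates). Camera axes: x right, y down, z forward; pixel columns grow to the right and rows downward; lengths in m; the calibration is good to about 2 mm. A picture is of the moment at which its call begins. camera_model takes no time and is no camera call.
A pose or a line that the arm cannot do raises robot.MotionError and nothing moves.
- robot.finish_job(): hands the job in; it is judged then, once.
The state is a dict: "clock": time; "q": joint angles; "joint_velocities": joint speeds; "tau": joint torques, N m; "tcp_pos": TCP position; "tool_rot": TCP orientation; "force": force on the tool from outside, world axes, zero at the start; "moment": the same for the moment, N m; "grip_width": opening from 0.0 (shut) to 1.0 (fully open); "finger_force": force on a finger pad.
Only numpy, scipy, OpenCV 4.12 (cv2) and the standard library are available. Lean on these libraries where they do the work, as an engineer would, in place of code of your own. Each camera call takes 0.05 s, during which the arm holds its last target. There are 200 camera calls.

## Task

Swing the blue cover of the countertop water filter well aside, more than a quarter turn, then take the black cap with the orange grip bar off the filter. Its short thread may be left- or right-handed and nothing shows which, so try it both ways: it stops firmly after a little way in the wrong sense and turns about a sixth of a turn in the right one, then lifts straight off. Finish while still holding the cap, level, in the gripper, well clear above the filter, with the cover still aside and the mug, ramekin and spice jar left where they stand.

Things in the scene. Friction and masses are not known exactly. Their poses are not given: they have to be found in the camera images.
- filter: white countertop water filter, a box 190 (x) x 210 (y) x 75 mm high that is fixed to the worktop; origin at the centre of its underside, z up, its front with a small tap looks along its -x. The cap sits over its origin. A hinge post 16 mm thick stands at x=+70, y=+85 mm of it and carries the blue cover.
- cover (a joint): hinge of the blue cover, a level plate 98 x 98 x 8 mm (underside at 124 mm height) over the cap. It swings level about the vertical hinge post: 0 rad over the cap, growing clockwise seen from above (handle to the front, then round to the filter's +y side), end stop 2.2 rad; 0.05 N m friction keeps it where it is left. At 1.9 rad the gripper has free access to the cap.
- cover_handle (a point): middle of the black upright round handle on the cover: a post 16 mm in diameter that rises from 132 to 177 mm above the worktop, this point at 157 mm; it is 160 mm from the hinge line
- cover_hinge (a point): point on the vertical hinge line of the cover, at the middle of the plate's thickness (128 mm above the worktop)
- cap_grip (a point): middle of the orange grip bar of the cap. The bar is 50 mm long (along the point's x), 14 mm thick (y) and 30 mm high (z, from 83 to 113 mm above the worktop with the cap seated; this point is then at 98 mm). It stands on the cap's black disc, 56 mm across and 8 mm thick (75 to 83 mm above the worktop), which sits in a collar 4 mm deep.
- cap: the same cap, 60 g, origin at its disc's underside centre, z up, 14 mm stem below. Locked, its bar lies along the filter's x within 0.1 rad. One way (hidden, varies; clockwise or anticlockwise) it stops firmly 0.35 rad from there; the other way it turns to a firm stop near 1.0 rad and lifts out between 0.88 and 1.05. Almost no friction, no rise in turning; elsewhere it cannot be pulled out.
- mug_mid (a point): cream mug, 64 x 88 x 54 mm, a bystander; point half-way up
- ramekin_mid (a point): white ramekin, 78 mm across, 42 mm high, a bystander; point half-way up
- spice_jar_mid (a point): glass spice jar with a red lid, 45 mm across, 106 mm high, a bystander; point half-way up
Mind the look-alikes: they are no part of the job. There is more than one size of the cap; the one meant has the size given above.

How it is judged:
On the way, in this order (a step that is already met when the one before it is completed fails the run):
1. the cover is swung aside by more than 1.4 rad (value of joint cover above 1.4 rad), for 0.1 s.
2. the seated cap is turned in its free sense, at least 0.75 rad from the filter's x (angle between the x axis of cap_grip and the x axis of filter, either way round above 0.75 rad and z of cap_grip in the frame of filter below 0.104 m), for 0.05 s.
At the end, for the whole second after the job is handed in: The cap is held still in the fingers (over 1 N, slower than 0.03 m/s), its grip bar's middle more than 140 mm above the worktop (42 mm above its seat), within 0.35 rad of level, not touching the filter; the cover is still more than 1.3 rad open (height (world z) of cap_grip above 0.14 m and angle between cap_grip's own z axis and vertical below 0.35 rad and contact force between the fingers and cap above 1 N and contact force between filter and cap below 0.1 N and linear speed of cap below 0.03 m/s and value of joint cover above 1.3 rad); the arm keeps its last pose, push and grip.
It fails at once if a bystander is shoved more than 40 mm (distance of any of mug_mid, ramekin_mid, spice_jar_mid from where it was at the start of the episode above 0.04 m).
It also fails if it takes over 72 s, if anything falls off the work surface, if the arm or the gripper's body presses on something with over 40 N, if the wrist force passes 120 N, or if a joint passes its speed limit or range.

## Working session

There is one attempt and no reset: what is moved stays moved. The work goes in short steps, each a Python script; the robot and the scene stay as the last script left them, time stands still between calls to the robot, and variables do not carry over. Pictures are saved under pics/ and viewed, at most 10 in all, crops included, and the job is handed in when it is done.

```bash
mkdir -p pics
cat > h.py <<'E'
import numpy as np, cv2
from cell import robot
def shot(n,name):
    p,d=robot.camera(n); cv2.imwrite(f'pics/{name}.png',p[:,:,::-1]); np.save(f'pics/{name}.npy',d); return p,d
def world(n,d,u,v,z=None):
    m=robot.camera_model(n); f=200/np.tan(np.radians(m['vfov'])/2)
    T=np.linalg.inv(m['camera_from_world']); r=np.array([(u-m['cx'])/f,(v-m['cy'])/f,1])
    if z is None: return T[:3,:3]@(r*d[int(v),int(u)])+T[:3,3]
    w=T[:3,:3]@r; return T[:3,3]+w*(z-T[2,3])/w[2]
E
python3 - <<'E'
from h import *
for n in('top','side'):
    shot(n,n+'0'); print(n,robot.camera_model(n))
print(robot.read_state())
E
```

```text
top {'vfov': 55.407888736377586, 'cx': 315.2329788217552, 'cy': 202.8208862537642, 'camera_from_world': array([[-0.08223093, -0.9966051 ,  0.00404235,  0.24251308],
       [-0.97338178,  0.07944276, -0.21498084,  0.61292998],
       [ 0.21392987, -0.02161283, -0.9766099 ,  1.08143346],
       [ 0.        ,  0.        ,  0.        ,  1.        ]])}
side {'vfov': 47.24704925034805, 'cx': 315.6600812530357, 'cy': 196.01542229025034, 'camera_from_world': array([[-0.93220083, -0.36193049, -0.00281712,  0.65369802],
       [-0.15043774,  0.39452842, -0.90648542,  0.1142207 ],
       [ 0.32919615, -0.84460266, -0.42222772,  1.02525944],
       [ 0.        ,  0.        ,  0.        ,  1.        ]])}
{'clock': 0.1, 'q': array([-1.32652502,  0.41790792, -0.01029714,  1.61404603,  0.00468948,
        1.11066212, -0.05297933]), 'joint_velocities': array([ 1.48866339e-03,  1.05447215e-04, -3.28907803e-04, -3.05711883e-03,
        9.47625950e-04,  5.47188352e-04, -9.35323498e-05]), 'tau': array([ 1.26102841e-03, -8.52564096e+01,  6.40772358e-01, -4.26690209e+01,
       -4.87885613e-02,  1.63629052e-02,  1.67233961e-04]), 'tcp_pos': array([0.17611235, 0.59936921, 0.20492039]), 'tool_rot': array([-3.14059574e+00,  7.35228086e-05,  2.85583972e+00]), 'force': array([-1.35264398,  0.4511327 , -0.70939385]), 'moment': array([ 0.00143655, -0.0255649 ,  0.00281318]), 'finger_force': 0.0, 'grip_width': 1.0019716661441718}
```

View pics/top0.png

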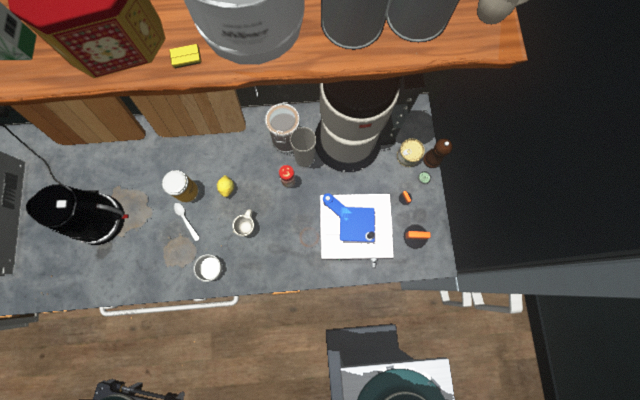

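View pics/side0.png

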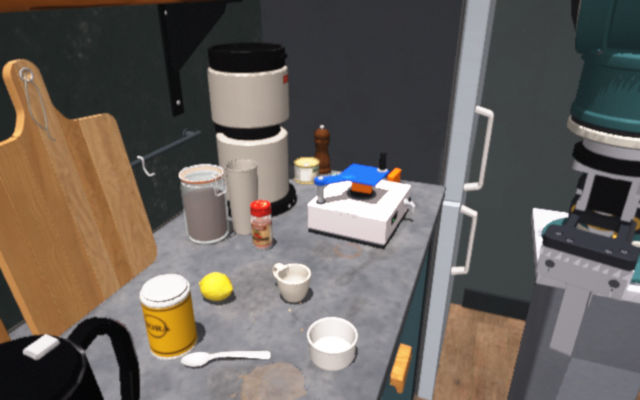

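Top view: the filter is the white box with corners near (321,195), (390,194), (393,258) and (321,259). The hinge is near (328,199) and the handle near (371,237). There are three cap candidates: a black disc with an orange bar at (418,236) and a small one at (405,197), both loose on the worktop, and the one under the blue cover on the filter (side view, ~(362,187)). Only the last one is seated over the filter's origin, so it fits. I'll confirm it in an enlarged crop.

Run:
```python
from h import *
a=cv2.imread('pics/top0.png')[180:275,300:440]; b=cv2.imread('pics/side0.png')[145:250,295:435]
a=cv2.resize(a,(700,475)[:2],interpolation=cv2.INTER_CUBIC)
cv2.imwrite('pics/c1.png',a)
cv2.imwrite('pics/c2.png',cv2.resize(b,None,fx=5,fy=5,interpolation=cv2.INTER_CUBIC))
d=np.load('pics/top0.npy')
for u,v in [(321,195),(390,194),(393,258),(321,259)]: print(world('top',d,u,v,.075))
for u,v,z in [(328,199,.128),(371,237,.177),(244,226,.027),(208,267,.021),(287,173,.106)]: print(u,v,world('top',d,u,v,z),world('top',d,u,v))
```

```text
[0.65133601 0.17252338 0.075     ]
[ 0.63755667 -0.03455637  0.075     ]
[ 0.44718212 -0.01948974  0.075     ]
[0.46142496 0.18881574 0.075     ]
328 199 [0.62533028 0.15570701 0.128     ] [0.62418814 0.15599555 0.13303673]
371 237 [0.50142953 0.05361116 0.177     ] [0.50357109 0.05061213 0.15839084]
244 226 [0.58437943 0.41500076 0.027     ] [0.58819512 0.41880606 0.00477854]
208 267 [0.4692197  0.52954282 0.021     ] [0.47032307 0.53365579 0.00568761]
287 173 [0.71873032 0.26820635 0.106     ] [0.71888261 0.26823001 0.10550644]
```

View pics/c1.png

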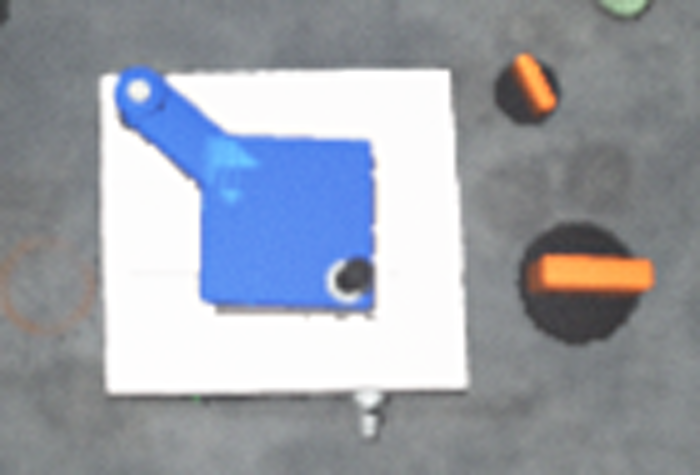

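View pics/c2.png

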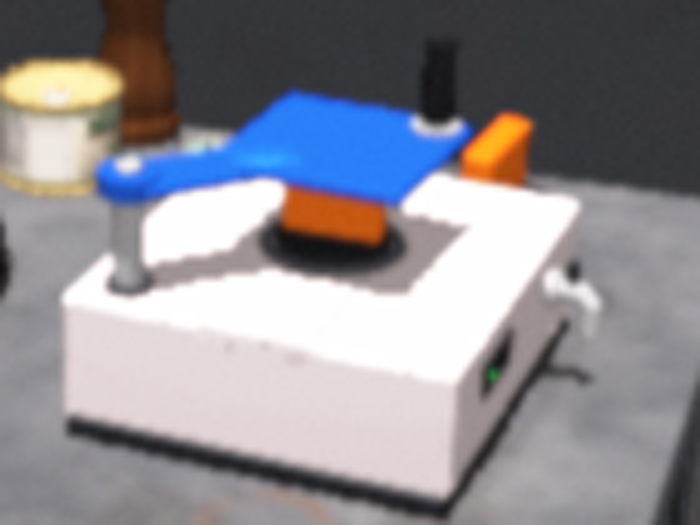

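The crops confirm it: the cap meant is the one on the filter beneath the cover. Corners give the filter centre as about (0.549, 0.077) with yaw −0.082, and that predicts the hinge to about 1 mm. Next is the cover: grip the post and follow the arc.

```bash
cat >> h.py <<'E'
C=np.array([.5494,.0768]); YAW=-.0824; H=np.array([.6258,.1557])
def say(t=''):
    s=robot.read_state(); print(t,round(s['clock'],2),s['tcp_pos'].round(4),s['tool_rot'].round(3),'q7',s['q'][6].round(2),'F',s['force'].round(1),'M',s['moment'].round(2),'w',round(s['grip_width'],3),'ff',round(s['finger_force'],1))
E
python3 - <<'E'
from h import *
for y in (YAW,YAW+np.pi,YAW-np.pi):
  for p,dy in (((.5025,.053,.14),0),((.569,.306,.14),0),((*C,.088),0),((*C,.088),1.1),((*C,.088),-1.1)):
    q=robot.ik(p,[np.pi,0,y+dy]); print(round(y,2),dy,None if q is None else np.round(q,2))
E
```

```text
-0.08 0 [-0.87  0.39  0.85  1.99 -0.37  0.92 -1.47]
-0.08 0 [-1.    0.6   0.66  1.63 -0.41  1.05 -1.87]
-0.08 0 [-0.76  0.54  0.73  1.91 -0.47  0.87 -1.44]
-0.08 1.1 [-0.69  0.51  0.64  1.91 -0.4   0.85 -0.4 ]
-0.08 -1.1 [-0.98  0.71  1.08  1.91 -0.76  1.   -2.29]
3.06 0 [-0.55  0.31  0.46  1.98 -0.17  0.89  1.48]
3.06 0 [-0.64  0.52  0.14  1.62 -0.08  1.01  1.01]
3.06 0 [-0.47  0.46  0.34  1.9  -0.2   0.82  1.47]
3.06 1.1 [-0.3   0.44  0.14  1.89 -0.08  0.81  2.46]
3.06 -1.1 [-0.61  0.49  0.53  1.9  -0.32  0.84  0.48]
-3.22 0 [-0.55  0.31  0.46  1.98 -0.17  0.89  1.48]
-3.22 0 [-0.64  0.52  0.14  1.62 -0.08  1.01  1.01]
-3.22 0 [-0.47  0.46  0.34  1.9  -0.2   0.82  1.47]
-3.22 1.1 [-0.3   0.44  0.14  1.89 -0.08  0.81  2.46]
-3.22 -1.1 [-0.61  0.49  0.53  1.9  -0.32  0.84  0.48]
```

Run:
```python
from h import *
Y=YAW+np.pi; o=[np.pi,0,Y]
a0=np.arctan2(.0536-H[1],.5014-H[0])
P=lambda th:H+.16*np.array([np.cos(a0-th),np.sin(a0-th)])
robot.move_pose([*P(0),.26],o); say('over')
robot.movel([*P(0),.144],.1); say('down')
robot.close_gripper(5); say('grip')
for th in np.arange(.15,2.0,.15):
    robot.movel([*P(th),.144],.1); s=robot.read_state()
    print(round(th,2),s['force'].round(1),round(s['grip_width'],2))
    if np.linalg.norm(s['force'])>30: break
say('end'); robot.open_gripper(); robot.movel([*P(th),.26],.15); say('up'); shot('top','top1')
a=cv2.imread('pics/top1.png')[150:290,280:440]; cv2.imwrite('pics/c3.png',cv2.resize(a,None,fx=4,fy=4,interpolation=cv2.INTER_CUBIC))
```

```text
over 2.38 [0.5021 0.055  0.2599] [-3.142 -0.     3.06 ] q7 1.41 F [-0.5  0.2 -0.9] M [0.03 0.05 0.04] w 0.998 ff 0.0
down 3.68 [0.5025 0.0542 0.1445] [3.141e+00 1.000e-03 3.059e+00] q7 1.49 F [-0.1 -0.7  0.6] M [ 0.    0.01 -0.01] w 0.997 ff 0.0
grip 4.88 [0.5016 0.0535 0.1439] [-3.141e+00 -1.000e-03  3.059e+00] q7 1.49 F [-3.6 -3.4  2.9] M [-0.88  0.94 -0.12] w 0.161 ff 5.3
0.15 [-10.6  -7.4   3.4] 0.16
0.3 [-8.8 -4.   0.1] 0.17
0.45 [-5.5 -2.1 -3.2] 0.17
0.6 [-5.3 -0.2 -4.6] 0.17
0.75 [-3.2  0.6 -4.1] 0.17
0.9 [-2.7  0.8 -2.6] 0.17
1.05 [-2.4  0.5  0.2] 0.17
1.2 [-0.9  1.1  2.6] 0.17
1.35 [-1.8  1.4  3.3] 0.17
1.5 [-1.   3.6  3.2] 0.17
1.65 [-2.6  2.6  4.1] 0.17
1.8 [-0.8  3.5  3.7] 0.17
1.95 [-0.2  0.8  3.2] 0.17
end 9.97 [0.5772 0.3079 0.144 ] [3.142 0.    3.059] q7 1.13 F [-0.2  0.8  3.2] M [0.55 0.03 0.02] w 0.166 ff 5.0
up 12.15 [0.5769 0.308  0.259 ] [-3.141e+00 -1.000e-03  3.059e+00] q7 1.1 F [0.8 0.2 0.4] M [ 0.03 -0.06 -0.02] w 1.0 ff 0.0
```

View pics/c3.png

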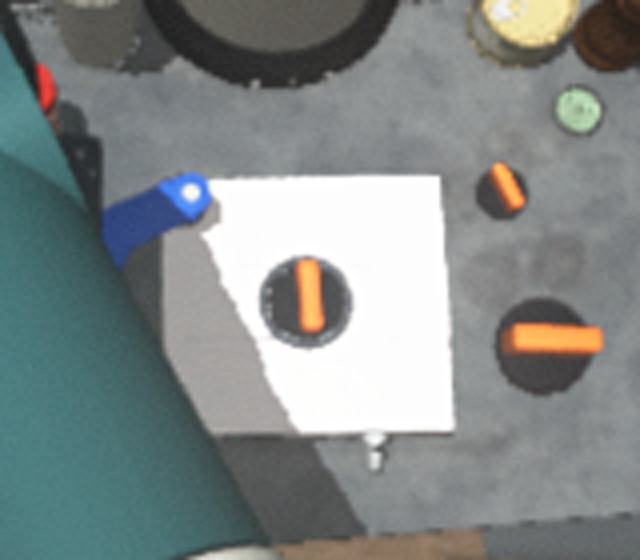

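The cover is clear. The bar's top face runs from crop (308,262) to about (312,322), which is picture (357,215.5) to (358,230.5). Next I'll grasp it and feel for the turning sense.

```bash
cat >> h.py <<'E'
def turn(p,y0,dys,lim=.35):
    m0=robot.read_state()['moment'][2]
    for dy in dys:
        robot.move_pose(p,[np.pi,0,y0+dy]); robot.hold(.1); s=robot.read_state(); m=s['moment'][2]-m0
        print(round(dy,2),'yaw',s['tool_rot'][2].round(3),'dM',m.round(3),s['force'].round(1),'ff',round(s['finger_force'],1))
        if abs(m)>lim: return dy
    return dys[-1]
E
python3 - <<'E'
from h import *
a,b=world('top',None,357,215.5,.113),world('top',None,358,230.5,.113)
c=(a+b)[:2]/2; ang=np.arctan2(*(a-b)[[1,0]]); print(a,b,c,ang)
cc=(c+C)/2
if abs(ang-YAW)>.12: ang=YAW
Y=ang+np.pi; p=[*cc,.089]
robot.move_pose([*cc,.2],[np.pi,0,Y]); robot.movel(p,.1); say('down')
robot.close_gripper(25); robot.hold(.2); say('grip')
p=[*robot.read_state()['tcp_pos'][:2],.089]
print('sense', turn(p,Y,np.arange(.07,.6,.07)))
say()
E
```

```text
[0.57361067 0.07629712 0.113     ] [0.53026122 0.07804586 0.113     ] [0.55193594 0.07717149] -0.040318543585192705
down 14.41 [0.551  0.077  0.0896] [3.141e+00 1.000e-03 3.101e+00] q7 1.56 F [ 0.7 -0.6 -0.8] M [ 0.05 -0.02  0.04] w 1.005 ff 0.0
grip 15.81 [0.5507 0.077  0.089 ] [ 3.142 -0.     3.101] q7 1.56 F [0.  0.6 0.1] M [ 0.12  0.02 -0.06] w 0.145 ff 25.0
0.07 yaw -3.114 dM 0.058 [ 0.1  0.7 -0.1] ff 25.0
0.14 yaw -3.044 dM 0.041 [ 0.3 -0.8  0. ] ff 25.0
0.21 yaw -2.975 dM 0.093 [-0.3 -0.3 -0.1] ff 25.0
0.28 yaw -2.904 dM 0.058 [-0.5  0.6  0.4] ff 25.0
0.35 yaw -2.835 dM -0.281 [-3.9  3.8  4. ] ff 25.2
0.42 yaw -2.765 dM -0.514 [-2.1  5.   1.5] ff 26.5
sense 0.42000000000000004
 17.91 [0.5507 0.0773 0.089 ] [ 3.141  0.    -2.765] q7 1.93 F [-2.1  5.   1.5] M [ 1.26  0.54 -0.58] w 0.152 ff 26.5
```

It stops firmly at +0.33 rad anticlockwise, so clockwise is the free sense.

Run:
```python
from h import *
p=[*robot.read_state()['tcp_pos'][:2],.089]; Y=-.0403+np.pi
robot.move_pose(p,[np.pi,0,Y]); robot.open_gripper(); robot.close_gripper(25); robot.hold(.2); say('regrip')
p=[*robot.read_state()['tcp_pos'][:2],.089]
d=turn(p,Y,np.r_[np.arange(-.15,-.85,-.15),-.82,-.88,-.94,-.98,-1.02],.25)
robot.hold(.3); say(d)
```

```text
regrip 21.05 [0.5507 0.0773 0.089 ] [-3.142 -0.     3.101] q7 1.56 F [-0.5 -0.5 -0.6] M [-0.03 -0.04  0.05] w 0.147 ff 25.0
-0.15 yaw 2.956 dM -0.053 [ 1.2  0.4 -1. ] ff 25.0
-0.3 yaw 2.807 dM -0.074 [-0.5  3.2  1.3] ff 25.0
-0.45 yaw 2.658 dM -0.11 [0.2 5.3 0.9] ff 25.0
-0.6 yaw 2.508 dM -0.111 [-0.2  7.   2.8] ff 25.0
-0.75 yaw 2.359 dM -0.164 [0.9 8.5 3.6] ff 25.0
-0.82 yaw 2.289 dM -0.065 [2.4 8.  2.6] ff 25.0
-0.88 yaw 2.229 dM -0.044 [3.7 8.  3. ] ff 25.0
-0.94 yaw 2.169 dM -0.03 [3.9 9.6 1.7] ff 25.0
-0.98 yaw 2.129 dM -0.014 [5.4 8.  0.5] ff 25.0
-1.02 yaw 2.089 dM 0.083 [ 7.7  8.4 -1.4] ff 25.0
-1.02 24.89 [0.5521 0.0785 0.0895] [3.139 0.    2.089] q7 0.69 F [ 7.5  9.  -2. ] M [ 2.16 -2.1   0.08] w 0.147 ff 25.0
```

Run:
```python
from h import *
x,y=robot.read_state()['tcp_pos'][:2]; o=[np.pi,0,-.0403+np.pi-1.0]
robot.move_pose([x+.001,y+.001,.089],o); robot.hold(.2); say('relax')
for z in (.093,.097,.102,.108,.116):
    robot.movel([x+.001,y+.001,z],.03); say(z)
    if robot.read_state()['force'][2]<-18: print('stuck'); break
else:
    robot.movel([x,y,.21],.08); robot.hold(.5); say('up'); shot('side','side2')
```

```text
relax 25.34 [0.553  0.0793 0.089 ] [-3.141  0.     2.102] q7 0.7 F [-1.   1.5  2.7] M [0.1  0.24 0.1 ] w 0.151 ff 25.0
0.093 25.62 [0.553  0.0793 0.0931] [-3.141  0.     2.101] q7 0.7 F [-0.3 -0.9 -0.6] M [-0.21  0.19  0.01] w 0.143 ff 25.0
0.097 25.91 [0.5533 0.0796 0.0972] [3.141 0.    2.101] q7 0.69 F [-0.3 -0.1 -0.6] M [-0.01  0.02 -0.06] w 0.145 ff 25.0
0.102 26.23 [0.5532 0.0795 0.1022] [3.141 0.    2.101] q7 0.69 F [-0.5  0.3 -0.5] M [-0.08  0.01 -0.03] w 0.147 ff 25.0
0.108 26.57 [0.5532 0.0795 0.1082] [3.141 0.    2.101] q7 0.68 F [0.5 0.6 0. ] M [-0.    0.01 -0.  ] w 0.146 ff 25.0
0.116 26.99 [0.5532 0.0796 0.1162] [ 3.141 -0.     2.101] q7 0.68 F [-0.8  0.5 -0.4] M [-0.08 -0.01  0.03] w 0.146 ff 25.0
up 28.82 [0.5521 0.0785 0.21  ] [-3.142  0.     2.101] q7 0.59 F [ 0.3  0.2 -0.2] M [-0.05  0.03 -0.  ] w 0.15 ff 25.0
```

View pics/side2.png

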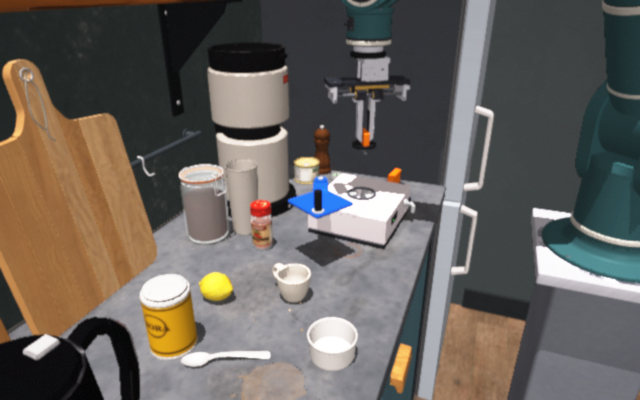

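The picture shows the cap held level at (366,143), well above the empty collar at (362,193). The cover is aside at (320,203), and the mug, ramekin and jar haven't moved.

```bash
python3 -c "
from h import *
print(robot.finish_job()); say()"
```

```text
the job is handed in; nothing more can be done
None
the job is handed in; nothing more can be done
```

The job is handed in: I swung the cover about 1.95 rad aside, found the cap's free sense is clockwise and took it off, and the gripper is holding it level about 12 cm above its seat, with the mug, ramekin and spice jar where they stood; no verdict was returned.

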